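# Photograph the watches in their case and fasten it

## Robot

A 6-joint arm with a two-finger parallel gripper is mounted at the origin on the work surface. World frame = base frame: x ahead of the robot, y to its left, z up, the work surface at z = 0. Lengths are in mm, angles in rad, forces in N, time in s.
With the tool pointing down it reaches from about 425 to 950 mm from the base axis. Payload 3.5 kg.
Tool frame: the origin (TCP) lies on the centre line of the jaws, within the pads' length; the fingertips stand 8 mm ahead of it and the grasp point (between the pads) lies 11 mm behind it; z points along the fingers, y is the line along which they close (so a half turn about z gives the same grasp; the last joint's range is limited). The gripper opens to 85 mm and grips with 20 to 120 N. Pads are 22 mm wide; open, the fingers measure 114 mm over their backs; the gripper's body (76 mm by 85 mm) begins 54 mm behind the grasp point. The pads swing forward as they close: fully open they stand 13 mm farther back than shut.
Start: joints at [0.988, 0.286, 1.577, -0, 1.279, -0.15], TCP at [283.068, 612.763, 239.325] pointing down, gripper open.
Joint ranges: [-2.77, 2.77], [-0.9, 2.22], [0.21, 2.48], [-1.53, 4.67], [0.24, 2.81], [-2.84, 2.84]. Speed limits (rad/s): [2.79, 2.79, 3.14, 3.14, 3.14, 3.14].

## Interface

Orientations are given as a rotation vector (axis times angle).
In Python, from workcell import r, optics, models gives the robot as it stands.
- The arm moves only by the tool apply_moves, never from a script. Its arguments are lists of equal length, an entry for each row: "gripper": the closure in counts, from 0 (fully open) to 255 (shut); "dp": the shift along the world's x, y, z in m, a list of three; "turn": the turn about the world's z in degrees. A call has exactly 8 rows; each row is the pose to reach, as a shift and turn from the pose commanded when the call began; what a row does not reach only later rows make up. A row lasts 1/12 s, in which the tool goes at most 41.7 mm and 7.16 degrees, less where a joint would pass 70% of its speed; a pose out of reach is approached as far as the arm can. A call with a gripper value outside its range is refused whole. The fingers move at their own pace and stop on an object; "force" is the grip in N (left out, the last holds). Time passes only in rows, so rows that repeat a pose let the fingers close, or fill a call up. It gives the time, the measured TCP pose, the force, the opening and the grip force at its end, in the units of the state.
- r.read_state(): the state, without advancing time (a new reading comes with each control period).
- optics.read_camera(name): name is "scene" or "side" or "wrist"; returns a dict with "image" (384x512x3 uint8, red, green, blue), "depth" (384x512 float32, mm along the optical axis (not along the pixel's ray), 0 where there is no reading), "fx", "fy", "cx", "cy" (pixels), "D" ([k1, k2, p1, p2, k3] as OpenCV has them; the pictures are not rectified), "rvec" (rotation vector, rad) and "tvec" (3), from world to camera coordinates, as OpenCV has them; the wrist camera has in their place "mount" (4x4, takes a point from camera to tool coordinates, whose origin is the TCP and whose axes are the flange's). Camera axes: x right, y down, z forward; pixel columns grow to the right and rows downward; lengths in mm; the calibration is good to about 2 mm. A picture is of the moment at which its call begins: read the wrist's pose just before it.
- r.job_done(): hands the job in; it is judged then, once.
Trained networks look in a picture, given as the dict that the camera call returned (one of the last four; its "shot" number tells which), for a name from the list of things; names that differ only in an ending like _2 or _b are one class to them, and where a whole thing is asked for, a point or a joint stands for the part that bears it (a point fixed in the world has none). Each returns a list of dicts, best first, with "score" (0 to 1); they miss things now and then, are a little off and sometimes report something else, mostly with a low value. They report only what shows in the picture. A call takes as long as a camera call. They do not tell look-alikes from the thing itself.
- models.search_frame(picture, query): "centre" ([x, y, z] in mm, in world coordinates, good to about 4 mm: the middle of the surface that is visible of it).
- models.masks_of(picture, query): "region" (384x512 bool, what is visible of it).
The state is a dict: "time_s": time; "qpos": joint angles; "joint_vel": joint speeds; "effort": joint torques, N m; "ee_pos": TCP position; "orientation": TCP orientation; "contact_force": force on the tool from outside, world axes, zero at the start; "wrist_torque": the same for the moment, N m; "grip_width": finger opening in mm; "gripper_force": force on a finger pad.
Only numpy, scipy, OpenCV 4.12 (cv2) and the standard library are available. Lean on these libraries where they do the work, as an engineer would, in place of code of your own. Each camera call takes 0.05 s, during which the arm holds its last target. There are 200 camera calls.

## Task

For the insurance record, put every watch, dial up on its cushion, into a compartment of its own in the open watch case, then photograph the open case: press the camera's shutter button to its halfway stop, keep it there for about a second while it focuses, then press it fully down. Then gently lower the glass lid until it is shut and turn both brass turnbuttons fully across it. Leave the dish, cup, stopper and phone stand where they are.

Things in the scene. Friction and masses are not known exactly. Their poses are not given: they have to be found in the camera images.
- case: Dark walnut watch case, 112 mm deep (its x) x 300 mm wide (its y), 66 mm high to the rim, fixed. Origin: centre of its underside; x points to the back (hinge) side, away from the robot, z up. Walls 8 mm, floor 6 mm thick. Two walnut blocks, 28 x 34 mm and 78 mm high, stand against its front wall at x = -70 mm, y = +95 and -95 mm; each carries a turnbutton
- slot1 (a point): Centre of the lined floor of compartment 1 of the case (6 mm above the sideboard), counted from the -y end of a row of four. Each is 96 mm (case x) by 68 mm (case y); the partitions between them are 4 mm thick and 36 mm high, cut down to 10 mm over the middle 48 mm of their length as finger room
- slot2 (a point): Centre of the lined floor of compartment 2 of the case (6 mm above the sideboard), counted from the -y end of a row of four. Each is 96 mm (case x) by 68 mm (case y); the partitions between them are 4 mm thick and 36 mm high, cut down to 10 mm over the middle 48 mm of their length as finger room
- slot3 (a point): Centre of the lined floor of compartment 3 of the case (6 mm above the sideboard), counted from the -y end of a row of four. Each is 96 mm (case x) by 68 mm (case y); the partitions between them are 4 mm thick and 36 mm high, cut down to 10 mm over the middle 48 mm of their length as finger room
- slot4 (a point): Centre of the lined floor of compartment 4 of the case (6 mm above the sideboard), counted from the -y end of a row of four. Each is 96 mm (case x) by 68 mm (case y); the partitions between them are 4 mm thick and 36 mm high, cut down to 10 mm over the middle 48 mm of their length as finger room
- lid (a joint): Glazed walnut lid hinged along the case's back rim, in rad: 0 = shut on the rim, 1.57 = upright, 1.95 = leaning back on its stop. A friction hinge: it stays where it is left and takes about 2 to 4 N at its free edge to swing
- lid_hinge (a point): Hinge axis of the lid, middle of its width (66 mm high, at x = +56 mm in the case; the axis runs along the case's y)
- lid_edge (a point): Middle of the lid's free edge, on its outer face (the upper face when shut), 112 mm from the hinge axis. Lid 112 x 300 x 12 mm; when shut its top is 78 mm above the sideboard. A brass pull tab 40 mm wide and 8 mm thick stands 14 mm out from the middle of this edge
- turnbutton_left (a joint): Brass turnbutton at the left (+y) end of the case's front, turning about a vertical pin, in rad: 0 = lying along the front edge, clear of the lid; 1.571 = fully across, pointing front to back with 10 mm of it over the shut lid. Grows turning clockwise seen from above; stops at both ends; stays where it is left (about 0.04 N m)
- turnbutton_left_fin (a point): Middle of the thumb fin of the left (+y) turnbutton, on its turning axis. Fin 32 mm long (its y) x 9 mm thick (its x) x 17 mm high, its top 8.5 mm above this point, on a flat brass bar 48 x 14 x 5 mm whose top is 8.5 mm below this point; the bar lies on the block (78 mm high)
- turnbutton_right (a joint): Brass turnbutton at the right (-y) end of the case's front, turning about a vertical pin, in rad: 0 = lying along the front edge, clear of the lid; 1.571 = fully across, pointing front to back with 10 mm of it over the shut lid. Grows turning clockwise seen from above; stops at both ends; stays where it is left (about 0.04 N m)
- turnbutton_right_fin (a point): Middle of the thumb fin of the right (-y) turnbutton, on its turning axis. Fin 32 mm long (its y) x 9 mm thick (its x) x 17 mm high, its top 8.5 mm above this point, on a flat brass bar 48 x 14 x 5 mm whose top is 8.5 mm below this point; the bar lies on the block (78 mm high)
- shutter_top (a point): Centre of the top of the camera's red shutter button, 16 mm across, standing 9 mm out of the camera's top plate; z points out of the button along its axis (leaning 20 degrees off vertical, towards the lens), x towards the lens side. The camera, 124 mm wide, on a fixed table tripod, looks down at the case; its viewfinder hump (14 mm high) begins 30 mm from the button, towards +y of this frame
- shutter_first (a joint): First stage of the shutter button, in m: 0 = up, 0.003 = at the halfway stop. Light spring: 1 N at first, 2.5 N at the halfway stop
- shutter_second (a joint): Second stage of the shutter button, in m, beyond the halfway stop: 0 = not begun, 0.003 = fully down. It gives only above about 8 N and takes about 9.5 N fully down. Both stages spring back when let go
- watch1_mid (a point): Middle, half-way up, of a wrist watch (black strap, steel case, white dial) on its beige cushion, one rigid piece of 0.14 kg (may be absent). Cushion 70 mm long (its x) x 44 mm wide (its y) x 40 mm high, with the watch, 40 mm across and 11 mm thick, on top: 51 mm in all; this point is 25.5 mm above its underside, z out of the dial
- watch2_mid (a point): Middle, half-way up, of a wrist watch (brown strap, brass case, cream dial) on its beige cushion, one rigid piece of 0.14 kg (may be absent). Cushion 70 mm long (its x) x 44 mm wide (its y) x 40 mm high, with the watch, 40 mm across and 11 mm thick, on top: 51 mm in all; this point is 25.5 mm above its underside, z out of the dial
- watch3_mid (a point): Middle, half-way up, of a wrist watch (steel bracelet, steel case, blue dial) on its beige cushion, one rigid piece of 0.14 kg (may be absent). Cushion 70 mm long (its x) x 44 mm wide (its y) x 40 mm high, with the watch, 40 mm across and 11 mm thick, on top: 51 mm in all; this point is 25.5 mm above its underside, z out of the dial
- watch4_mid (a point): Middle, half-way up, of a wrist watch (green strap, dark steel case, black dial) on its beige cushion, one rigid piece of 0.14 kg (may be absent). Cushion 70 mm long (its x) x 44 mm wide (its y) x 40 mm high, with the watch, 40 mm across and 11 mm thick, on top: 51 mm in all; this point is 25.5 mm above its underside, z out of the dial
- keydish: Steel bowl-shaped keyring dish, 100 mm across, 26 mm high, loose; not part of the job. Origin: centre of its underside
- dicecup: Yellow plastic dice cup, 72 mm across, 88 mm high, loose; not part of the job. Origin: centre of its underside
- stopper: Glass decanter stopper standing on end, 48 mm across, 72 mm high, loose; not part of the job. Origin: centre of its underside
- phonestand: Black silicone phone stand, 85 x 76 mm, about 100 mm high, loose; not part of the job. Origin: centre of its underside
Things that resemble listed ones, but are neither listed nor needed, are in the scene too. Leave any red look-alike of the part that bears watch2_mid alone.

How it is judged (in metres and radians):
On the way, in this order (a step that is already met when the one before it is completed fails the run):
1. every watch lies flat, dial up, in its own compartment, with the lid open (x of watch1_mid in the frame of case between -0.02 and 0.02 m and y of watch1_mid in the frame of case between -0.126 and 0.126 m and z of watch1_mid in the frame of case between 0.026 and 0.036 m and angle between each of watch1_mid, watch2_mid, watch3_mid, watch4_mid's own z axis and vertical below 0.1 rad and x of watch2_mid in the frame of case between -0.02 and 0.02 m and y of watch2_mid in the frame of case between -0.126 and 0.126 m and z of watch2_mid in the frame of case between 0.026 and 0.036 m and x of watch3_mid in the frame of case between -0.02 and 0.02 m and y of watch3_mid in the frame of case between -0.126 and 0.126 m and z of watch3_mid in the frame of case between 0.026 and 0.036 m and x of watch4_mid in the frame of case between -0.02 and 0.02 m and y of watch4_mid in the frame of case between -0.126 and 0.126 m and z of watch4_mid in the frame of case between 0.026 and 0.036 m and value of joint lid above 1.2 rad), for 0.3 s.
2. the shutter button is held at its halfway stop (first stage in by more than 2.3 mm, second stage by less than 0.8 mm) for at least half a second, the watches in the open case (all of step 1 and value of joint shutter_first above 0.0023 m and value of joint shutter_second below 0.0008 m), for 0.5 s.
3. the shutter button is pressed fully down (second stage beyond 2.2 mm), the watches in the open case (all of step 1 and value of joint shutter_second above 0.0022 m), for 0.1 s.
4. the lid is shut (below 0.05 rad) while both turnbuttons are still clear of it (value of joint lid below 0.05 rad and value of joint each of turnbutton_left, turnbutton_right below 0.6 rad), for 0.2 s.
At the end, for the whole second after the job is handed in: Every watch lies flat (within 6 degrees), dial up, on the floor of its own compartment; the lid is shut (below 0.05 rad); both turnbuttons are across it (beyond 1.38 of 1.571 rad); the shutter button is let go (x of watch1_mid in the frame of case between -0.02 and 0.02 m and y of watch1_mid in the frame of case between -0.126 and 0.126 m and z of watch1_mid in the frame of case between 0.026 and 0.036 m and angle between each of watch1_mid, watch2_mid, watch3_mid, watch4_mid's own z axis and vertical below 0.1 rad and x of watch2_mid in the frame of case between -0.02 and 0.02 m and y of watch2_mid in the frame of case between -0.126 and 0.126 m and z of watch2_mid in the frame of case between 0.026 and 0.036 m and x of watch3_mid in the frame of case between -0.02 and 0.02 m and y of watch3_mid in the frame of case between -0.126 and 0.126 m and z of watch3_mid in the frame of case between 0.026 and 0.036 m and x of watch4_mid in the frame of case between -0.02 and 0.02 m and y of watch4_mid in the frame of case between -0.126 and 0.126 m and z of watch4_mid in the frame of case between 0.026 and 0.036 m and value of joint lid below 0.05 rad and value of joint each of turnbutton_left, turnbutton_right above 1.38 rad and value of joint each of shutter_first, shutter_second below 0.001 m); the robot touches nothing.
It fails at once if a turnbutton is swung across (beyond 0.8 rad) while the lid is not yet down (value of joint lid above 0.25 rad and value of joint any of turnbutton_left, turnbutton_right above 0.8 rad).
It fails at once if the lid is slammed (closing faster than 2.5 rad/s) (velocity of joint lid below -2.5 rad/s).
It fails at once if the keyring dish, dice cup, glass stopper or phone stand is knocked over or moved by more than 3 cm (distance of any of keydish, dicecup, stopper, phonestand from where it was at the start of the episode above 0.03 m or angle between any of keydish, dicecup, stopper, phonestand's own z axis and vertical above 0.5 rad).
Of watch1, watch2, watch3, watch4 only 2 to 4 are there at a start; the rules pass over those that are not, and their reading is None.
At some moment in a run one of watch1, watch2, watch3, watch4 may be knocked a few centimetres aside while the robot is not near it.
It also fails if it takes over 210 s, if anything falls off the work surface, if the arm or the gripper's body presses on something with over 40 N, if the wrist force passes 120 N, or if a joint passes its speed limit or range.

## Working session

There is one attempt and no reset: what is moved stays moved. The work goes in short steps, Python scripts to look and compute and a tool call to move; the robot and the scene stay as the last step left them, time stands still between calls to the robot, and variables do not carry over. Pictures are saved under pics/ and viewed, at most 14 in all, crops included, and the job is handed in when it is done.

Besides the shell and the picture viewer there is one more tool, called after "Call:" as a command line: name --pt "numbers of a row" for each row, then --argument value for the rest. apply_moves: Moves the arm, as the interface text tells. Its arguments: {"type":"object","properties":{"gripper":{"type":"array"},"dp":{"type":"array"},"turn":{"type":"array"},"force":{"type":"number"}},"required":["gripper","dp","turn"]}

```bash
ls; mkdir -p pics
cat > h.py <<'E'
import numpy as np, cv2
from workcell import r, optics, models
def T(p):
    M=np.eye(4)
    if "rvec" in p:
        R=cv2.Rodrigues(np.array(p["rvec"],float))[0]; M[:3,:3]=R.T; M[:3,3]=-R.T@np.array(p["tvec"],float).ravel()
        return M
    s=p["state"]; M[:3,:3]=cv2.Rodrigues(np.array(s["orientation"],float))[0]; M[:3,3]=s["ee_pos"]
    return M@np.array(p["mount"])
def shot(n):
    s=r.read_state(); p=optics.read_camera(n); p["state"]=s; return p
def K(p): return np.array([[p["fx"],0,p["cx"]],[0,p["fy"],p["cy"]],[0,0,1]],float)
def cloud(p,mask=None):
    d=p["depth"]; m=d>0
    if mask is not None: m&=mask
    v,u=np.nonzero(m); z=d[v,u]
    n=cv2.undistortPoints(np.stack([u,v],1).astype(float)[:,None],K(p),np.array(p["D"],float))[:,0]
    P=np.c_[n*z[:,None],z]; M=T(p); return P@M[:3,:3].T+M[:3,3], np.stack([u,v],1)
def project(p,X):
    M=np.linalg.inv(T(p)); return cv2.projectPoints(np.atleast_2d(np.array(X,float)),cv2.Rodrigues(M[:3,:3])[0],M[:3,3],K(p),np.array(p["D"],float))[0][:,0]
def save(p,f,box=None,s=1):
    im=p["image"][:,:,::-1]
    if box: im=im[box[1]:box[3],box[0]:box[2]]
    cv2.imwrite("pics/"+f,cv2.resize(im,None,fx=s,fy=s,interpolation=cv2.INTER_CUBIC))
E
python3 - <<'E'
from h import *
st=r.read_state(); print({k:np.round(v,3).tolist() for k,v in st.items()})
for n in ["scene","side"]:
    p=shot(n); save(p,n+"0.png",s=1.5)
    print(n,T(p)[:3].round(2).tolist())
    for q in ["case","lid","turnbutton_left","turnbutton_right","shutter_top","watch1_mid","watch2_mid","watch3_mid","watch4_mid","keydish","dicecup","stopper","phonestand"]:
        for f in models.search_frame(p,q)[:4]: print(q,round(f["score"],2),np.round(f["centre"]).tolist(),project(p,f["centre"])[0].round().tolist())
E
```

```text
pics
{'time_s': 0.0, 'qpos': [0.988, 0.287, 1.578, -0.0, 1.279, -0.15], 'joint_vel': [-0.001, -0.001, -0.001, -0.001, -0.001, -0.001], 'effort': [-0.002, -40.597, -29.263, -0.0, 0.006, 0.0], 'ee_pos': [282.731, 612.229, 237.942], 'orientation': [-0.674, -3.068, 0.003], 'contact_force': [-0.692, 0.072, -1.203], 'wrist_torque': [0.025, 0.027, 0.044], 'gripper_force': 0.0, 'grip_width': 85.507}
scene [[-0.82, 0.32, -0.48, 959.66], [0.57, 0.48, -0.67, 689.71], [0.02, -0.82, -0.57, 717.89]]
case 0.8 [588.0, 27.0, 55.0] [223.0, 228.0]
lid 0.69 [663.0, 16.0, 128.0] [194.0, 215.0]
turnbutton_left 0.42 [517.0, 78.0, 92.0] [255.0, 218.0]
turnbutton_right 0.62 [525.0, -104.0, 91.0] [218.0, 188.0]
shutter_top 0.51 [586.0, 26.0, 60.0] [223.0, 226.0]
watch1_mid 0.83 [509.0, 273.0, 41.0] [303.0, 276.0]
watch2_mid 0.91 [387.0, 294.0, 38.0] [344.0, 261.0]
watch2_mid 0.64 [225.0, 342.0, 42.0] [399.0, 246.0]
watch2_mid 0.44 [589.0, 27.0, 54.0] [222.0, 228.0]
watch3_mid 0.87 [450.0, 365.0, 40.0] [347.0, 290.0]
watch3_mid 0.54 [593.0, 24.0, 53.0] [221.0, 229.0]
watch3_mid 0.39 [387.0, 294.0, 40.0] [344.0
[... 808 characters left out ...]
 0.78 [495.0, 251.0, 36.0] [213.0, 169.0]
watch1_mid 0.6 [659.0, -24.0, 126.0] [307.0, 169.0]
watch2_mid 0.76 [365.0, 269.0, 33.0] [180.0, 187.0]
watch2_mid 0.53 [208.0, 314.0, 42.0] [133.0, 203.0]
watch3_mid 0.61 [434.0, 344.0, 36.0] [183.0, 164.0]
keydish 0.58 [417.0, -41.0, 12.0] [256.0, 237.0]
keydish 0.55 [494.0, 250.0, 33.0] [213.0, 170.0]
dicecup 0.86 [738.0, 225.0, 65.0] [268.0, 134.0]
dicecup 0.75 [659.0, -19.0, 125.0] [305.0, 169.0]
dicecup 0.19 [635.0, -25.0, 61.0] [300.0, 187.0]
stopper 0.55 [732.0, -265.0, 61.0] [377.0, 212.0]
stopper 0.43 [662.0, -28.0, 121.0] [308.0, 170.0]
phonestand 0.84 [256.0, -256.0, 12.0] [269.0, 318.0]
phonestand 0.48 [632.0, -26.0, 64.0] [300.0, 186.0]
```

View pics/scene0.png

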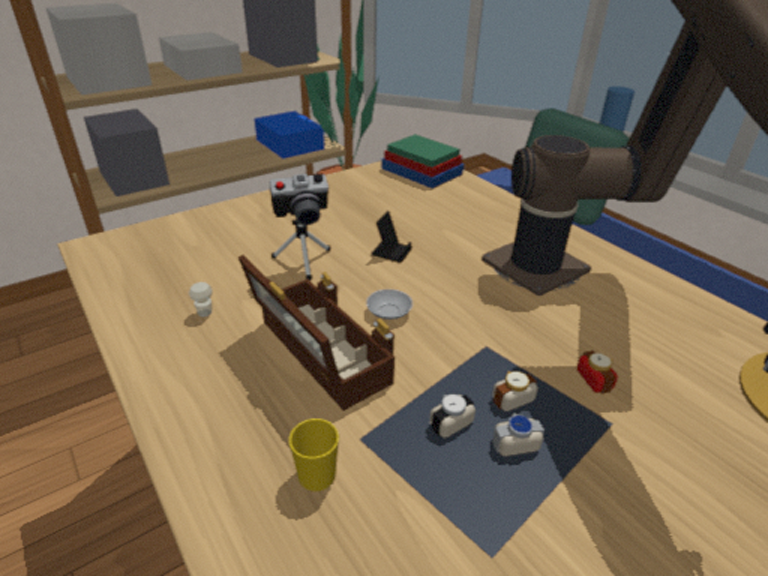

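View pics/side0.png

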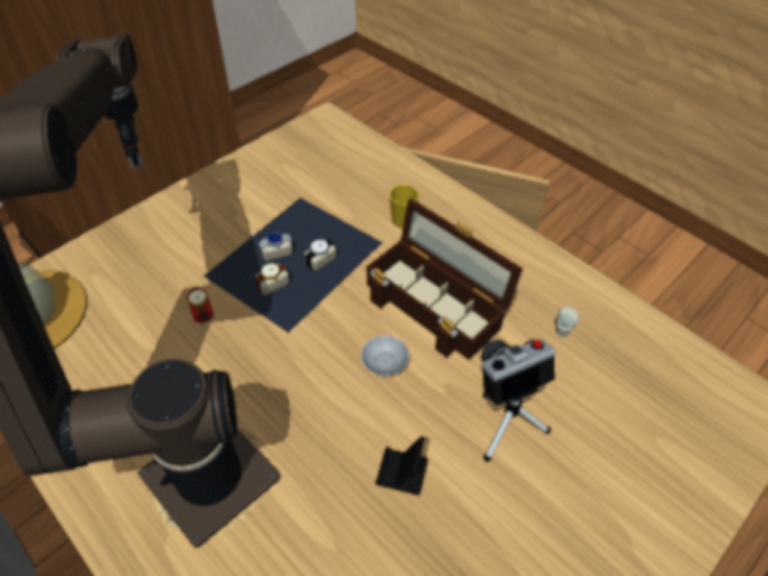

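Three watches are present: black strap at scene (303,276), brown at (344,261) and steel/blue at (347,290). The red look-alike at (399,246) stays where it is. The red shutter button is at scene (186,123) and side (358,230).

Run:
```python
from h import *
P={n:shot(n) for n in ["scene","side"]}
for q,c in [("watch1_mid",(502,262)),("watch2_mid",(376,282)),("watch3_mid",(442,354))]:
    C=[]
    for n,p in P.items():
        X,_=cloud(p); X=X[(np.hypot(X[:,0]-c[0],X[:,1]-c[1])<55)&(X[:,2]>15)&(X[:,2]<70)]; C.append(X)
        t=X[X[:,2]>45]; print(n,len(X),X[:,2].max().round(1),'top',t.mean(0).round(1),len(t))
    A=np.concatenate(C); print(q,[np.round(v,1) for v in cv2.minAreaRect(A[:,:2].astype(np.float32))])
for n,p in P.items():
    X,uv=cloud(p); im=p["image"][uv[:,1],uv[:,0]].astype(int)
    red=(im[:,0]>130)&(im[:,1]<60)&(im[:,2]<60)&(X[:,2]>150)&(X[:,0]>300)
    print(n,'red',red.sum(),X[red].mean(0).round(1),uv[red].mean(0).round(1),X[red][:,2].max())
    m=(abs(X[:,2]-66)<4)&(X[:,0]>480)&(X[:,0]<720)&(abs(X[:,1])<250)
    print('rim',m.sum(),[np.round(v,1) for v in cv2.minAreaRect(X[m][:,:2].astype(np.float32))],X[m].min(0).round(),X[m].max(0).round())
    m=(X[:,2]>83)&(X[:,2]<102)&(X[:,0]>450)&(X[:,0]<560)&(abs(X[:,1])<200)
    for s in (1,-1):
        k=m&(X[:,1]*s>0); print('fin',s,k.sum(),X[k].mean(0).round(1),[np.round(v,1) for v in cv2.minAreaRect(X[k][:,:2].astype(np.float32))])
    m=(X[:,2]>150)&(X[:,0]>540)&(X[:,0]<800)&(abs(X[:,1])<250)
    print('lid top',m.sum(),X[m].mean(0).round(1),X[m].max(0).round(1),[np.round(v,1) for v in cv2.minAreaRect(X[m][:,:2].astype(np.float32))])
```

```text
scene 565 54.7 top [501.8 262.9  51.4] 176
side 276 57.3 top [500.9 257.7  49.7] 88
watch1_mid [array([501.5, 259.2]), array([75.7, 50.7]), np.float64(0.4)]
scene 508 55.3 top [375.6 283.7  51.3] 153
side 308 56.2 top [373.4 279.1  49.6] 100
watch2_mid [array([373.7, 280.7]), array([50.3, 73.6]), np.float64(81.7)]
scene 643 54.9 top [444.2 356.   50.9] 202
side 280 55.1 top [442.4 351.4  50.1] 86
watch3_mid [array([441.8, 353. ]), array([50.9, 76.7]), np.float64(66.1)]
scene red 5 [ 520.3 -303.5  228.9] [186.  122.4] 230.24712610185412
rim 568 [array([593.9,  46.4]), array([442.6, 198.9]), np.float64(80.4)] [ 501. -170.   62.] [720. 250.  70.]
fin 1 76 [515.5  79.7  91.6] [array([514.5,  76.1]), array([11.6, 51.7]), np.float64(0.2)]
fin -1 49 [ 522.7 -108.7   91.8] [array([ 520.3, -113.9]), array([46. , 12.4]), np.float64(80.0)]
lid top 597 [669.9  11.1 172.6] [680.9 137.9 191.2] [array([669. , -14.4]), array([ 16.7, 304.6]), np.float64(2.7)]
side red 15 [ 517.6 -308.8  229.6] [357.9 228.5] 231.63033394262357
rim 611 [array([594. ,  40.6]), array([430.5, 197.1]), np.float64(80.9)] [ 501. -170.   62.] [718. 240.  70.]
fin 1 53 [512.9  72.1  92. ] [array([514.9,  75.1]), array([49.9, 14.8]), np.float64(87.2)]
fin -1 64 [ 520.5 -116.6   91.9] [array([ 521.3, -116.3]), array([53. , 12.6]), np.float64(84.4)]
lid top 743 [668.1 -22.1 168.3] [684.5 136.7 191.8] [array([670.8, -13.5]), array([ 21.8, 301.2]), np.float64(2.6)]
```

Call:
apply_moves --gripper '[0, 0, 0, 0, 0, 0, 0, 0]' --pt "0.15 -0.28 0.06" --pt "0.15 -0.28 0.06" --pt "0.15 -0.28 0.06" --pt "0.15 -0.28 0.06" --pt "0.15 -0.28 0.06" --pt "0.15 -0.28 0.06" --pt "0.15 -0.28 0.06" --pt "0.15 -0.28 0.06" --turn '[25, 25, 25, 25, 25, 25, 25, 25]' --force 40

```text
time_s: 2.17
ee_pos: [434.1, 330.4, 300.4]
orientation: [-0.004, 3.14, 0.0]
contact_force: [1.2, 0.4, -0.1]
grip_width: 85.5
gripper_force: 0.0
```

```bash
cat >> h.py <<'E'
def yaw(s):
    R=cv2.Rodrigues(np.array(s["orientation"],float))[0]; return np.degrees(np.arctan2(R[1,1],R[0,1]))
def watches(p,cs,win=55):
    X,uv=cloud(p)
    for c in cs:
        k=(np.hypot(X[:,0]-c[0],X[:,1]-c[1])<win)&(X[:,2]>22)&(X[:,2]<70)
        if k.sum()<60: print(c,'none'); continue
        A=X[k]; (x,y),(w,h),a=cv2.minAreaRect(A[:,:2].astype(np.float32)); 
        if h>w: a+=90
        t=A[A[:,2]>46]; a=(a+90)%180-90
        print('rect',round(x,1),round(y,1),'size',round(w,1),round(h,1),'long',round(a,1),'top mean',t.mean(0).round(1),len(t))
E
python3 - <<'E'
from h import *
s=r.read_state(); print(s["time_s"],np.round(s["ee_pos"],1),yaw(s))
p=shot("wrist"); save(p,"w1.png"); print(T(p).round(2).tolist())
watches(p,[(501,260),(374,281),(442,353)])
E
```

```text
2.1667 [434.1 330.4 300.4] 90.14599239152597
[[-0.0, 0.95, 0.3, 359.64], [1.0, 0.0, -0.0, 330.84], [-0.0, 0.3, -0.95, 435.34], [0.0, 0.0, 0.0, 1.0]]
rect 501.6 260.6 size 73.6 46.8 long 0.0 top mean [500.2 261.9  51.6] 708
rect 374.5 281.4 size 46.5 72.6 long -8.9 top mean [374.4 282.3  51.7] 881
rect 443.0 353.7 size 46.5 73.3 long -23.6 top mean [442.5 354.2  51.5] 786
```

Call:
apply_moves --gripper '[0, 0, 0, 0, 0, 0, 0, 0]' --pt "0.034 -0.035 -0.02" --pt "0.05 -0.052 -0.05" --pt "0.068 -0.071 -0.08" --pt "0.068 -0.071 -0.12" --pt "0.068 -0.071 -0.16" --pt "0.068 -0.071 -0.195" --pt "0.068 -0.071 -0.195" --pt "0.068 -0.071 -0.195" --turn '[0, 0, 0, 0, 0, 0, 0, 0]'

```text
time_s: 2.88
ee_pos: [499.6, 261.3, 102.6]
orientation: [0.005, -3.137, 0.002]
contact_force: [0.0, 0.4, 0.6]
grip_width: 85.3
gripper_force: 0.0
```

Call:
apply_moves --gripper '[0, 0, 0, 0, 150, 200, 230, 230]' --pt "0 0 -0.03" --pt "0 0 -0.06" --pt "0 0 -0.082" --pt "0 0 -0.082" --pt "0 0 -0.082" --pt "0 0 -0.082" --pt "0 0 -0.082" --pt "0 0 -0.082" --turn '[0, 0, 0, 0, 0, 0, 0, 0]'

```text
time_s: 3.55
ee_pos: [503.4, 262.6, 25.6]
orientation: [-0.006, 3.136, 0.003]
contact_force: [2.1, 1.3, -1.5]
grip_width: 43.1
gripper_force: 42.5
```

Call:
apply_moves --gripper '[230, 230, 230, 230, 230, 230, 230, 230]' --pt "0 0 0.035" --pt "0 0 0.075" --pt "0 0 0.115" --pt "0.012 -0.034 0.13" --pt "0.025 -0.07 0.145" --pt "0.038 -0.108 0.155" --pt "0.05 -0.146 0.158" --pt "0.063 -0.184 0.158" --turn '[0, 0, 0, 0, 1, 2, 2, 2]'

```text
time_s: 4.22
ee_pos: [565.2, 76.2, 183.2]
orientation: [-0.061, 3.136, -0.0]
contact_force: [0.9, 0.1, -2.0]
grip_width: 43.2
gripper_force: 42.4
```

Call:
apply_moves --gripper '[230, 230, 230, 230, 230, 230, 230, 230]' --pt "0.012 -0.034 0" --pt "0.022 -0.06 0" --pt "0.022 -0.06 0" --pt "0.022 -0.06 0" --pt "0.022 -0.06 0" --pt "0.022 -0.06 0" --pt "0.022 -0.06 0" --pt "0.022 -0.06 0" --turn '[0, 0, 0, 0, 0, 0, 0, 0]'

```text
time_s: 4.88
ee_pos: [585.7, 19.0, 180.4]
orientation: [0.063, -3.141, -0.0]
contact_force: [0.0, 0.2, -1.5]
grip_width: 43.0
gripper_force: 42.4
```

Run:
```python
from h import *
s=r.read_state(); print(s["time_s"],np.round(s["ee_pos"],1),yaw(s),s["grip_width"])
p=shot("wrist"); save(p,"w2.png",s=1.5)
X,uv=cloud(p)
m=(X[:,2]>83)&(X[:,2]<103)&(X[:,0]>450)&(X[:,0]<560)
for sg in (1,-1):
    k=m&((X[:,1]+17)*sg>0)&(abs(X[:,1])<160)
    if k.sum()>10: t=X[k]; print('fin',sg,k.sum(),t[t[:,2]>96].mean(0).round(1),[np.round(v,1) for v in cv2.minAreaRect(t[:,:2].astype(np.float32))])
m=(abs(X[:,2]-66)<4)&(X[:,0]>500)&(X[:,0]<680)&(abs(X[:,1])<200)
# outer front wall edge and rim
print('rim',m.sum(),X[m].min(0).round(1),X[m].max(0).round(1))
f=X[m&(X[:,0]<550)]; 
if len(f)>20:print('front rim fit slope deg',np.degrees(np.arctan(np.polyfit(f[:,1],f[:,0],1)))[0],np.median(f[:,0]))
```

```text
4.8833 [585.7  19.  180.4] 92.30552932280064 43.03761988341403
fin 1 1250 [515.4  75.8 100.3] [array([515.5,  76.7]), array([50.8, 14. ]), np.float64(87.3)]
fin -1 1232 [ 522.  -111.4  100.3] [array([ 521.5, -112.9]), array([51.1, 13.2]), np.float64(78.4)]
rim 9002 [ 502.1 -168.1   62. ] [651.3 136.3  70. ]
front rim fit slope deg -1.25415907821652 536.7389191221291
```

View pics/w2.png

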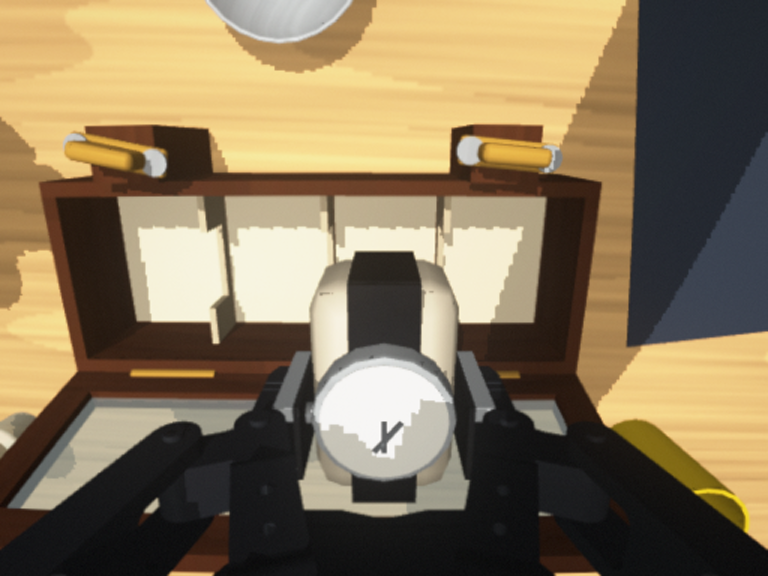

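Call:
apply_moves --gripper '[230, 230, 230, 230, 230, 230, 230, 230]' --pt "0.001 0 -0.03" --pt "0.001 0 -0.06" --pt "0.001 0 -0.09" --pt "0.001 0 -0.115" --pt "0.001 0 -0.135" --pt "0.001 0 -0.145" --pt "0.001 0 -0.151" --pt "0.001 0 -0.151" --turn '[0, 0, 0, 0, 0, 0, 0, 0]'

```text
time_s: 5.6
ee_pos: [587.5, 18.2, 31.5]
orientation: [0.062, -3.14, -0.0]
contact_force: [0.6, 0.0, -1.1]
grip_width: 43.5
gripper_force: 42.9
```

Call:
apply_moves --gripper '[85, 85, 85, 85, 85, 85, 85, 85]' --pt "0 0 0" --pt "0 0 0" --pt "0 0 0" --pt "0 0 0" --pt "0 0 0.03" --pt "0 0 0.06" --pt "0 0 0.1" --pt "0 0 0.14" --turn '[0, 0, 0, 0, 0, 0, 0, 0]'

```text
time_s: 6.27
ee_pos: [586.2, 17.9, 169.8]
orientation: [0.06, -3.139, -0.001]
contact_force: [0.7, 0.3, 0.7]
grip_width: 56.5
gripper_force: 0.0
```

Run:
```python
from h import *
s=r.read_state(); print(s["time_s"],np.round(s["ee_pos"],1),yaw(s),s["grip_width"])
p=shot("wrist"); save(p,"w3.png",s=1.2)
X,uv=cloud(p); m=(np.hypot(X[:,0]-587,X[:,1]-18)<45)&(X[:,2]>50)&(X[:,2]<62); print(X[m].mean(0),m.sum(),[np.round(v,1) for v in cv2.minAreaRect(X[m][:,:2].astype(np.float32))])
m=(np.hypot(X[:,0]-587,X[:,1]-18)<45)&(X[:,2]>36)&(X[:,2]<60);print([np.round(v,1) for v in cv2.minAreaRect(X[m][:,:2].astype(np.float32))])
p=shot("side"); watches(p,[(374.5,282),(443,354)])
```

```text
6.2667 [586.2  17.9 169.8] 92.19993611088744 56.52824902257508
[584.94485662  17.63358017  57.3890621 ] 1795 [array([584.5,  16.4]), array([43.9, 40.8]), np.float64(39.9)]
[array([585.9,  18.6]), array([72.3, 73.4]), np.float64(2.0)]
rect 373.9 278.1 size 47.2 73.3 long -3.7 top mean [373.6 279.6  50.2] 90
rect 442.2 350.0 size 46.4 73.3 long -23.4 top mean [442.5 351.4  50.4] 85
```

View pics/w3.png

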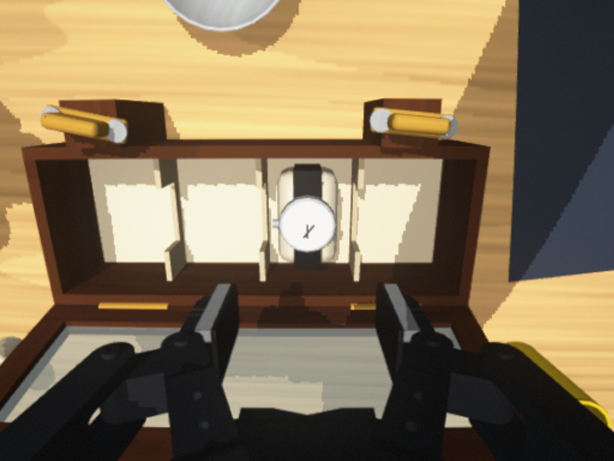

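Call:
apply_moves --gripper '[85, 60, 30, 0, 0, 0, 0, 0]' --pt "-0.015 0.036 0" --pt "-0.03 0.072 0" --pt "-0.046 0.11 0" --pt "-0.062 0.147 0" --pt "-0.078 0.184 0" --pt "-0.094 0.221 0" --pt "-0.11 0.258 0" --pt "-0.126 0.295 0" --turn '[0, -4, -8, -12, -16, -20, -24, -26]'

```text
time_s: 7.03
ee_pos: [459.9, 314.4, 169.1]
orientation: [0.652, 3.073, 0.0]
contact_force: [1.2, 1.4, 0.5]
grip_width: 85.3
gripper_force: 0.0
```

Call:
apply_moves --gripper '[0, 0, 0, 0, 0, 0, 0, 0]' --pt "-0.018 0.041 -0.02" --pt "-0.018 0.041 -0.05" --pt "-0.018 0.041 -0.08" --pt "-0.018 0.041 -0.09" --pt "-0.018 0.041 -0.09" --pt "-0.018 0.041 -0.09" --pt "-0.018 0.041 -0.09" --pt "-0.018 0.041 -0.09" --turn '[0, 0, 0, 0, 0, 0, 0, 0]'

```text
time_s: 7.7
ee_pos: [444.9, 354.1, 81.7]
orientation: [0.649, 3.071, 0.004]
contact_force: [0.0, -0.3, 0.5]
grip_width: 85.4
gripper_force: 0.0
```

Run:
```python
from h import *
s=r.read_state(); print(s["time_s"],np.round(s["ee_pos"],1),yaw(s),s["grip_width"])
p=shot("scene"); watches(p,[(374.5,282)])
p=shot("wrist"); watches(p,[(443,354)])
```

```text
7.7 [444.9 354.1  81.7] 66.14446053228404 85.3802799498703
rect 375.6 284.0 size 43.0 68.5 long -10.4 top mean [378.2 294.4  51.1] 26
rect 443.0 354.0 size 46.7 73.8 long -23.7 top mean [441.6 355.5  51.5] 3563
```

Call:
apply_moves --gripper '[0, 0, 0, 150, 200, 230, 230, 230]' --pt "0 0 -0.03" --pt "0 0 -0.057" --pt "0 0 -0.057" --pt "0 0 -0.057" --pt "0 0 -0.057" --pt "0 0 -0.057" --pt "0 0 -0.057" --pt "0 0 -0.057" --turn '[0, 0, 0, 0, 0, 0, 0, 0]'

```text
time_s: 8.47
ee_pos: [444.8, 354.7, 24.8]
orientation: [0.647, 3.071, 0.004]
contact_force: [1.1, 1.0, 4.7]
grip_width: 43.1
gripper_force: 43.7
```

Call:
apply_moves --gripper '[230, 230, 230, 230, 230, 230, 230, 230]' --pt "0 0 0.035" --pt "0 0 0.075" --pt "0 0 0.115" --pt "0.017 -0.032 0.13" --pt "0.034 -0.064 0.145" --pt "0.051 -0.096 0.158" --pt "0.068 -0.129 0.158" --pt "0.085 -0.162 0.158" --turn '[0, 0, 0, 3, 8, 13, 18, 23]'

```text
time_s: 9.13
ee_pos: [529.1, 190.5, 182.2]
orientation: [0.014, 3.138, 0.001]
contact_force: [0.5, -0.1, -1.3]
grip_width: 43.3
gripper_force: 43.0
```

Call:
apply_moves --gripper '[230, 230, 230, 230, 230, 230, 230, 230]' --pt "0.017 -0.032 0" --pt "0.034 -0.064 0" --pt "0.051 -0.096 0" --pt "0.057 -0.106 0" --pt "0.057 -0.106 -0.02" --pt "0.057 -0.106 -0.05" --pt "0.057 -0.106 -0.07" --pt "0.057 -0.106 -0.07" --turn '[3, 3, 3, 3, 3, 3, 3, 3]'

```text
time_s: 9.8
ee_pos: [580.9, 86.0, 104.8]
orientation: [0.06, -3.13, -0.001]
contact_force: [-1.8, 0.5, -2.4]
grip_width: 43.0
gripper_force: 42.9
```

Run:
```python
from h import *
s=r.read_state(); print(s["time_s"],np.round(s["ee_pos"],1),yaw(s),s["grip_width"])
p=shot("wrist"); save(p,"w4.png",s=1.2)
```

```text
9.8 [580.9  86.  104.8] 92.18434673745928 42.988709179069325
```

View pics/w4.png

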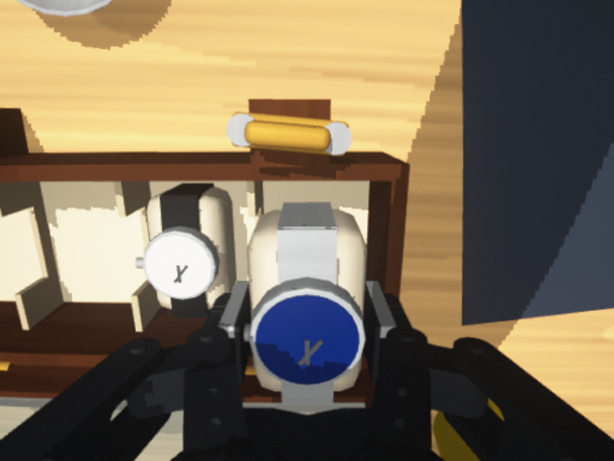

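Call:
apply_moves --gripper '[230, 230, 230, 230, 230, 230, 230, 230]' --pt "0 0 0" --pt "0 0 -0.02" --pt "0 0 -0.035" --pt "0 0 -0.05" --pt "0 0 -0.065" --pt "0 0 -0.075" --pt "0 0 -0.081" --pt "0 0 -0.081" --turn '[0, 0, 0, 0, 0, 0, 0, 0]'

```text
time_s: 10.52
ee_pos: [586.4, 86.0, 32.0]
orientation: [-0.062, 3.14, 0.0]
contact_force: [-2.0, -0.4, 2.3]
grip_width: 42.9
gripper_force: 44.4
```

Call:
apply_moves --gripper '[102, 102, 102, 102, 102, 102, 102, 102]' --pt "0 0 0" --pt "0 0 0" --pt "0 0 0" --pt "0 0 0" --pt "0 0 0.03" --pt "0 0 0.06" --pt "0 0 0.1" --pt "0 0 0.14" --turn '[0, 0, 0, 0, 0, 0, 0, 0]'

```text
time_s: 11.18
ee_pos: [585.3, 85.9, 172.0]
orientation: [-0.06, 3.14, 0.0]
contact_force: [0.7, -0.4, -0.5]
grip_width: 51.0
gripper_force: 0.0
```

Run:
```python
from h import *
s=r.read_state(); print(s["time_s"],np.round(s["ee_pos"],1),yaw(s),s["grip_width"])
p=shot("wrist"); save(p,"w5.png",s=1.2)
X,uv=cloud(p)
for c in [(587,18),(585,86)]:
    m=(np.hypot(X[:,0]-c[0],X[:,1]-c[1])<30)&(X[:,2]>52)&(X[:,2]<62); print(X[m].mean(0),X[m].std(0),m.sum())
p=shot("scene"); watches(p,[(374.5,282)]);p=shot("side"); watches(p,[(374.5,282)])
```

```text
11.1833 [585.3  85.9 172. ] 92.20434691736538 50.95973700807523
[585.01210629  18.72140522  57.52907337] [ 9.88253142 10.236843    1.17749833] 1734
[584.42664981  85.20103063  57.52463205] [ 9.81522905 10.24699271  1.06796972] 1729
rect 373.0 283.1 size 44.8 73.9 long -8.2 top mean [375.2 284.   51.4] 151
rect 373.9 278.7 size 45.8 74.8 long -7.2 top mean [373.7 279.3  50. ] 85
```

View pics/w5.png

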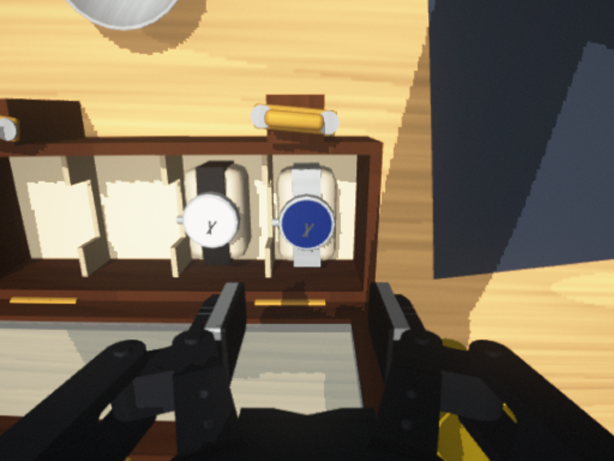

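Call:
apply_moves --gripper '[102, 60, 30, 0, 0, 0, 0, 0]' --pt "-0.03 0.028 0" --pt "-0.06 0.056 0" --pt "-0.09 0.084 0" --pt "-0.12 0.112 0" --pt "-0.15 0.14 0" --pt "-0.18 0.168 0" --pt "-0.2105 0.196 0" --pt "-0.2105 0.196 -0.03" --turn '[0, -2, -4, -6, -8, -11, -11, -11]'

```text
time_s: 12.0
ee_pos: [373.4, 287.2, 144.3]
orientation: [0.231, 3.125, 0.012]
contact_force: [1.5, -0.6, -0.5]
grip_width: 85.0
gripper_force: 0.0
```

Call:
apply_moves --gripper '[0, 0, 0, 0, 0, 0, 0, 0]' --pt "0 0 -0.02" --pt "0 0 -0.04" --pt "0 0 -0.06" --pt "0 0 -0.06" --pt "0 0 -0.06" --pt "0 0 -0.06" --pt "0 0 -0.06" --pt "0 0 -0.06" --turn '[0, 0, 0, 0, 0, 0, 0, 0]'

```text
time_s: 12.67
ee_pos: [375.7, 282.2, 80.8]
orientation: [0.241, 3.13, 0.002]
contact_force: [-0.8, 0.2, -0.4]
grip_width: 85.4
gripper_force: 0.0
```

Run:
```python
from h import *
s=r.read_state(); print(s["time_s"],np.round(s["ee_pos"],1),yaw(s),s["grip_width"])
p=shot("wrist"); watches(p,[(374.5,282)]); save(p,"w6.png",s=1)
```

```text
12.6667 [375.7 282.2  80.8] 81.19318555139985 85.3504730518893
rect 373.9 281.8 size 46.2 73.0 long -8.6 top mean [372.6 282.7  51.5] 3573
```

View pics/w6.png

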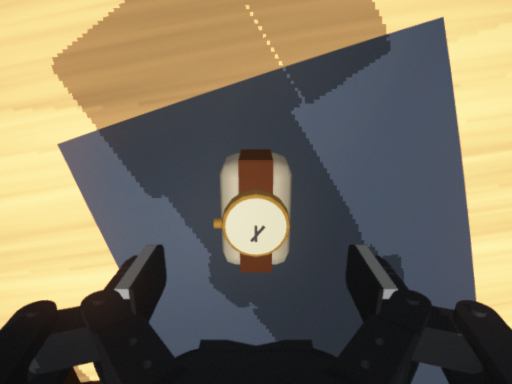

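The wrist view shows the brown strap, brass case and cream dial at (256,210), on a beige cushion. This is the real watch2, not the red look-alike.

Call:
apply_moves --gripper '[0, 0, 0, 150, 200, 230, 230, 230]' --pt "0 0 -0.03" --pt "0 0 -0.057" --pt "0 0 -0.057" --pt "0 0 -0.057" --pt "0 0 -0.057" --pt "0 0 -0.057" --pt "0 0 -0.057" --pt "0 0 -0.057" --turn '[0, 0, 0, 0, 0, 0, 0, 0]'

```text
time_s: 13.38
ee_pos: [376.2, 282.4, 24.4]
orientation: [0.24, 3.129, 0.003]
contact_force: [-0.6, -1.1, 5.6]
grip_width: 43.1
gripper_force: 42.9
```

Call:
apply_moves --gripper '[230, 230, 230, 230, 230, 230, 230, 230]' --pt "0 0 0.035" --pt "0 0 0.075" --pt "0 0 0.115" --pt "0.02 -0.031 0.13" --pt "0.04 -0.062 0.145" --pt "0.06 -0.093 0.158" --pt "0.08 -0.125 0.158" --pt "0.1 -0.157 0.158" --turn '[0, 0, 0, 2, 4, 6, 8, 11]'

```text
time_s: 14.05
ee_pos: [475.7, 123.4, 182.0]
orientation: [-0.064, 3.137, 0.001]
contact_force: [0.9, 0.1, -1.7]
grip_width: 43.2
gripper_force: 42.1
```

Call:
apply_moves --gripper '[230, 230, 230, 230, 230, 230, 230, 230]' --pt "0.02 -0.031 0" --pt "0.04 -0.062 0" --pt "0.06 -0.093 0" --pt "0.08 -0.125 0" --pt "0.1 -0.157 0" --pt "0.113 -0.178 0" --pt "0.113 -0.178 -0.02" --pt "0.113 -0.178 -0.04" --turn '[0, 0, 0, 0, 0, 0, 0, 0]'

```text
time_s: 14.72
ee_pos: [589.3, -55.4, 141.5]
orientation: [-0.056, 3.137, -0.002]
contact_force: [-0.4, 0.8, -2.2]
grip_width: 43.0
gripper_force: 42.1
```

Call:
apply_moves --gripper '[230, 230, 230, 230, 230, 230, 230, 230]' --pt "0 0 -0.02" --pt "0 0 -0.04" --pt "0 0 -0.06" --pt "0 0 -0.08" --pt "0 0 -0.095" --pt "0 0 -0.105" --pt "0 0 -0.111" --pt "0 0 -0.111" --turn '[0, 0, 0, 0, 0, 0, 0, 0]'

```text
time_s: 15.38
ee_pos: [587.8, -53.2, 30.6]
orientation: [0.061, -3.14, -0.0]
contact_force: [-0.3, 0.1, -2.1]
grip_width: 43.3
gripper_force: 42.4
```

Call:
apply_moves --gripper '[95, 95, 95, 95, 95, 95, 95, 95]' --pt "0 0 0" --pt "0 0 0" --pt "0 0 0" --pt "0 0 0" --pt "0 0 0.03" --pt "0 0 0.06" --pt "0 0 0.1" --pt "0 0 0.14" --turn '[0, 0, 0, 0, 0, 0, 0, 0]'

```text
time_s: 16.05
ee_pos: [586.7, -53.0, 169.9]
orientation: [0.06, -3.139, -0.001]
contact_force: [0.6, 1.0, 0.4]
grip_width: 53.7
gripper_force: 0.0
```

Call:
apply_moves --gripper '[120, 160, 200, 255, 255, 255, 255, 255]' --pt "0 0 0.04" --pt "0 0 0.08" --pt "0 0 0.12" --pt "0 0 0.15" --pt "0 0 0.15" --pt "0 0 0.15" --pt "0 0 0.15" --pt "0 0 0.15" --turn '[0, 0, 0, 0, 0, 0, 0, 0]'

```text
time_s: 16.72
ee_pos: [586.7, -53.0, 316.8]
orientation: [0.06, -3.137, -0.002]
contact_force: [-0.2, 0.2, -0.6]
grip_width: -0.2
gripper_force: 0.0
```

```bash
cat >> h.py <<'E'
def red(p):
    X,uv=cloud(p); im=p["image"][uv[:,1],uv[:,0]].astype(int)
    k=(im[:,0]>110)&(im[:,1]<60)&(im[:,2]<60)&(X[:,2]>200)&(X[:,0]>450)&(X[:,1]<-200)
    return X[k],uv[k]
E
python3 - <<'E'
from h import *
s=r.read_state(); print(s["time_s"],np.round(s["ee_pos"],1),yaw(s),s["grip_width"])
p=shot("wrist"); save(p,"w7.png",s=1.2)
X,uv=cloud(p)
for c in [(587,18),(585,86),(588,-53)]:
    m=(np.hypot(X[:,0]-c[0],X[:,1]-c[1])<30)&(X[:,2]>52)&(X[:,2]<62); print(X[m].mean(0),X[m].std(0),m.sum())
for n in ("scene","side"):
    q=shot(n); R,uv=red(q); print(n,len(R),R.mean(0).round(1),uv.mean(0).round(1),R.max(0).round(1),R.min(0).round(1))
    X,uv=cloud(q); m=(X[:,0]>440)&(X[:,0]<600)&(X[:,1]<-180)&(X[:,1]>-360)&(X[:,2]>195)
    print('cam',m.sum(),X[m].min(0).round(),X[m].max(0).round(),[np.round(v,1) for v in cv2.minAreaRect(X[m][:,:2].astype(np.float32))])
    u,v=uv[m].mean(0).astype(int); save(q,"cam_"+n+".png",(u-50,v-40,u+50,v+40),5)
E
```

```text
16.7167 [586.7 -53.  316.8] 92.2008166561509 -0.1891448778503466
[585.75518752  17.04706302  57.40844925] [ 9.85296588 10.30683234  1.11068751] 762
[585.36989919  83.85657876  57.32392133] [ 9.50511518 10.27856868  1.19775479] 721
[586.02559928 -53.9970127   57.53247527] [ 9.80698666 10.35765664  1.07116449] 760
scene 11 [ 520.1 -304.4  226.4] [186. 123.] [ 523.9 -297.9  229.3] [ 514.2 -311.3  221.7]
cam 343 [ 441. -342.  195.] [ 539. -239.  233.] [array([ 496.4, -293.1]), array([ 66.3, 111.1]), np.float64(42.9)]
side 20 [ 515.8 -309.7  228.1] [357.7 229.4] [ 521.  -301.8  233.4] [ 511.8 -316.1  222.4]
cam 839 [ 440. -349.  195.] [ 541. -248.  241.] [array([ 489.3, -295.2]), array([ 83.3, 107.7]), np.float64(70.2)]
```

View pics/w7.png

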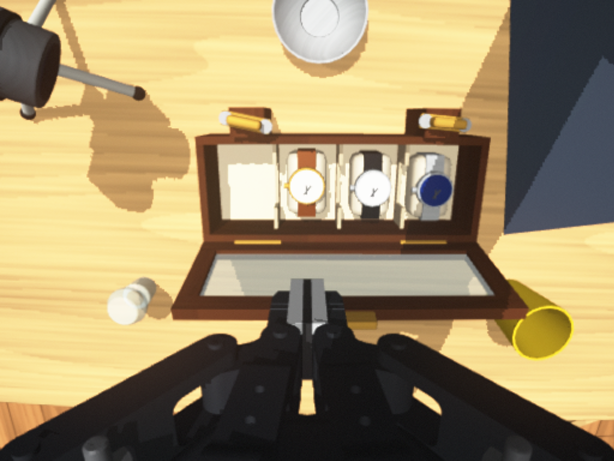

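View pics/cam_side.png

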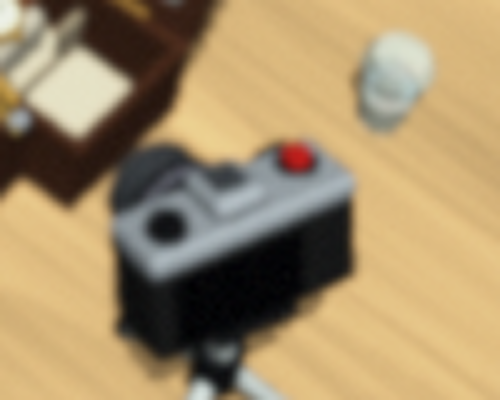

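Step 1 should be met: all three dials lie flat at z≈57 in slots 2–4. I'm moving over the shutter button (side crop, red at about (298,155)).

Call:
apply_moves --gripper '[255, 255, 255, 255, 255, 255, 255, 255]' --pt "-0.008 -0.032 0" --pt "-0.017 -0.064 0" --pt "-0.025 -0.096 0" --pt "-0.034 -0.128 0" --pt "-0.042 -0.16 0" --pt "-0.05 -0.192 0" --pt "-0.06 -0.224 0" --pt "-0.07 -0.254 0" --turn '[-7, -14, -21, -28, -35, -42, -49, -56]'

```text
time_s: 17.53
ee_pos: [516.7, -308.8, 318.1]
orientation: [-1.429, -2.796, -0.001]
contact_force: [0.7, -0.0, -0.2]
grip_width: 0.1
gripper_force: 0.0
```

Call:
apply_moves --gripper '[255, 255, 255, 255, 255, 255, 255, 255]' --pt "0 0 0" --pt "0 0 0" --pt "0 0 0" --pt "0 0 0" --pt "0 0 0" --pt "0 0 0" --pt "0 0 0" --pt "0 0 0" --turn '[-7, -14, -21, -28, -35, -42, -49, -56]'

```text
time_s: 18.2
ee_pos: [517.3, -307.1, 318.0]
orientation: [-2.574, -1.797, 0.001]
contact_force: [0.4, -0.8, -0.6]
grip_width: 0.2
gripper_force: 0.0
```

Run:
```python
from h import *
s=r.read_state(); print(s["time_s"],np.round(s["ee_pos"],1),yaw(s),s["grip_width"],np.round(s["qpos"],2),np.round(s["contact_force"],2))
p=shot("wrist"); save(p,"w8.png",s=1.2)
R,uv=red(p); print(len(R),R.mean(0).round(1),uv.mean(0),R.min(0).round(1),R.max(0).round(1))
c=R.mean(0); u,sv,vt=np.linalg.svd(R-c); n=vt[2]*np.sign(vt[2][2]); print('normal',n.round(3),'rms',(R-c)@n@((R-c)@n)/len(R))
print('rect',cv2.minAreaRect(R[:,:2].astype(np.float32)))
for f in models.search_frame(p,"shutter_top")[:2]: print(f)
X,_=cloud(p); k=(np.hypot(X[:,0]-c[0],X[:,1]-c[1])<45)&(X[:,2]>195)&(X[:,2]<c[2]-4); Q=X[k]
for _ in range(4):
    A=np.c_[Q[:,:2],np.ones(len(Q))]; co=np.linalg.lstsq(A,Q[:,2],rcond=None)[0]; e=abs(Q[:,2]-A@co); Q=Q[e<max(2,1.5*np.median(e))]
n=np.array([-co[0],-co[1],1]); n/=np.linalg.norm(n); print('plate normal',n.round(3),len(Q),np.degrees(np.arctan2(n[1],n[0])),np.degrees(np.arccos(n[2])), 'button h', (c-np.array([c[0],c[1],c[:2]@co[:2]+co[2]]))@n)
```

```text
18.2 [ 517.3 -307.1  318. ] -20.14711054476065 0.2239688040911253 [-0.7   0.08  1.67  0.    1.39 -0.35] [ 0.42 -0.84 -0.63]
337 [ 519.7 -306.   228. ] [257.09495549 195.89614243] [ 511.6 -315.7  221.8] [ 527.3 -298.4  231.5]
normal [0.072 0.155 0.985] rms 2.937219610075022
rect ((519.526123046875, -307.05712890625), (16.951650619506836, 15.319664001464844), 83.4248275756836)
{'centre': [517.2, -307.0, 229.7], 'score': 0.78}
plate normal [0.183 0.487 0.854] 1295 69.37240073962518 31.380186395307966 button h 8.842285539091867
```

View pics/w8.png

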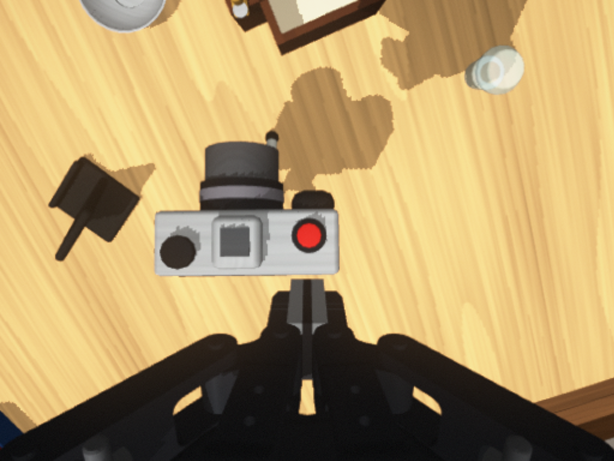

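Call:
apply_moves --gripper '[255, 255, 255, 255, 255, 255, 255, 255]' --pt "0.002 0.0015 -0.03" --pt "0.002 0.0015 -0.055" --pt "0.002 0.0015 -0.07" --pt "0.002 0.0015 -0.07" --pt "0.002 0.0015 -0.07" --pt "0.002 0.0015 -0.07" --pt "0.002 0.0015 -0.07" --pt "0.002 0.0015 -0.07" --turn '[0, 0, 0, 0, 0, 0, 0, 0]'

```text
time_s: 18.97
ee_pos: [520.2, -306.3, 251.3]
orientation: [2.567, 1.805, 0.001]
contact_force: [-0.3, -0.9, -0.0]
grip_width: 0.1
gripper_force: 0.0
```

Run:
```python
from h import *
for i in range(3):
    s=r.read_state(); p=shot("wrist"); R,uv=red(p); print(np.round(s["ee_pos"],1),np.round(s["contact_force"],2),len(R),R.mean(0).round(1))
c=R.mean(0); t=R[R[:,2]>c[2]-6]
print(cv2.minAreaRect(t[:,:2].astype(np.float32)),cv2.minAreaRect(uv.astype(np.float32)))
a=np.array([.116,.321,.94]); x=np.array([.32,.885,-.342]); y=np.array([-.94,.342,0]); h=t@a; print('axial pct',np.percentile(h,[5,50,90,98]).round(1)); top=t[h>np.percentile(h,98)-2.5]; print(len(top),top.mean(0).round(1),'x range',np.percentile((top-c)@x,[1,99]).round(1),'y',np.percentile((top-c)@y,[1,99]).round(1))
print('tip px',project(p,[s["ee_pos"][0],s["ee_pos"][1],s["ee_pos"][2]-8]), 'btn', project(p,c))
save(p,"w9.png",s=1.2)
```

```text
[ 520.2 -306.3  251.3] [-0.31 -0.9  -0.02] 210 [ 520.5 -301.6  227.3]
[ 520.1 -306.2  251. ] [-0.86 -0.09  0.64] 201 [ 520.5 -301.5  227.3]
[ 520.  -306.1  250.7] [-0.45  0.55  0.03] 187 [ 520.6 -301.4  227.2]
((519.4049072265625, -299.36553955078125), (15.168381690979004, 12.230587005615234), 1.5696884393692017) ((250.71006774902344, 229.7041015625), (13.38461685180664, 26.923080444335938), 67.38013458251953)
axial pct [175.5 176.7 177.8 184.2]
4 [ 522.9 -294.6  246.8] x range [-0.1  0.1] y [-3.4  4.7]
tip px [[253.94484511 249.64782711]] btn [[252.14782585 228.7012587 ]]
```

View pics/w9.png

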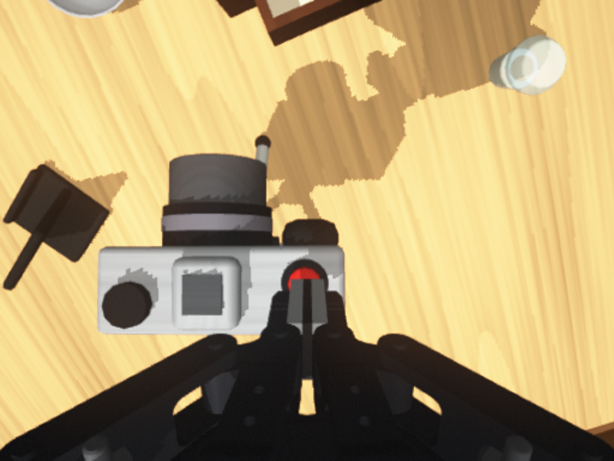

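Call:
apply_moves --gripper '[255, 255, 255, 255, 255, 255, 255, 255]' --pt "0 0 -0.004" --pt "0 0 -0.008" --pt "0 0 -0.009" --pt "0 0 -0.009" --pt "0 0 -0.009" --pt "0 0 -0.009" --pt "0 0 -0.009" --pt "0 0 -0.009" --turn '[0, 0, 0, 0, 0, 0, 0, 0]'

```text
time_s: 19.78
ee_pos: [519.6, -305.8, 240.5]
orientation: [2.57, 1.806, 0.0]
contact_force: [0.1, 0.1, -0.4]
grip_width: -0.0
gripper_force: 0.0
```

Call:
apply_moves --gripper '[255, 255, 255, 255, 255, 255, 255, 255]' --pt "0 -0.0003 -0.001" --pt "-0.0002 -0.0006 -0.002" --pt "-0.0002 -0.0006 -0.002" --pt "-0.0002 -0.0006 -0.002" --pt "-0.0002 -0.0006 -0.002" --pt "-0.0002 -0.0006 -0.002" --pt "-0.0002 -0.0006 -0.002" --pt "-0.0002 -0.0006 -0.002" --turn '[0, 0, 0, 0, 0, 0, 0, 0]'

```text
time_s: 20.45
ee_pos: [519.4, -306.4, 238.4]
orientation: [2.57, 1.806, 0.0]
contact_force: [0.6, -1.4, 1.0]
grip_width: 0.1
gripper_force: 0.4
```

Call:
apply_moves --gripper '[255, 255, 255, 255, 255, 255, 255, 255]' --pt "0 -0.0003 -0.001" --pt "-0.0002 -0.0006 -0.002" --pt "-0.0002 -0.0006 -0.002" --pt "-0.0002 -0.0006 -0.002" --pt "-0.0002 -0.0006 -0.002" --pt "-0.0002 -0.0006 -0.002" --pt "-0.0002 -0.0006 -0.002" --pt "-0.0002 -0.0006 -0.002" --turn '[0, 0, 0, 0, 0, 0, 0, 0]'

```text
time_s: 21.12
ee_pos: [519.3, -307.0, 236.5]
orientation: [2.57, 1.806, 0.0]
contact_force: [1.1, -0.4, 1.8]
grip_width: -0.1
gripper_force: 1.0
```

```bash
cat > f.py <<'E'
from h import *
F=[];Z=[]
for i in range(4):
    s=r.read_state(); optics.read_camera("side"); F.append(s["contact_force"]); Z.append(s["ee_pos"])
print(s["time_s"],np.mean(F,0).round(2),np.std(F,0).round(2),np.mean(Z,0).round(2))
E
python3 f.py
```

```text
21.2667 [ 0.67 -0.2   2.02] [0.31 0.12 0.43] [ 519.23 -307.01  236.44]
```

Call:
apply_moves --gripper '[255, 255, 255, 255, 255, 255, 255, 255]' --pt "0 -0.0001 -0.0004" --pt "-0.0001 -0.0003 -0.0009" --pt "-0.0001 -0.0003 -0.0009" --pt "-0.0001 -0.0003 -0.0009" --pt "-0.0001 -0.0003 -0.0009" --pt "-0.0001 -0.0003 -0.0009" --pt "-0.0001 -0.0003 -0.0009" --pt "-0.0001 -0.0003 -0.0009" --turn '[0, 0, 0, 0, 0, 0, 0, 0]'

```text
time_s: 21.98
ee_pos: [519.1, -307.3, 235.5]
orientation: [2.57, 1.806, 0.0]
contact_force: [0.5, 0.0, 2.0]
grip_width: -0.2
gripper_force: 1.2
```

```bash
python3 f.py
```

```text
22.1333 [ 0.58 -0.06  2.18] [0.33 0.13 0.46] [ 519.11 -307.27  235.47]
```

Call:
apply_moves --gripper '[255, 255, 255, 255, 255, 255, 255, 255]' --pt "-0.0001 -0.0002 -0.0006" --pt "-0.0001 -0.0002 -0.0006" --pt "-0.0001 -0.0002 -0.0006" --pt "-0.0001 -0.0002 -0.0006" --pt "-0.0001 -0.0002 -0.0006" --pt "-0.0001 -0.0002 -0.0006" --pt "-0.0001 -0.0002 -0.0006" --pt "-0.0001 -0.0002 -0.0006" --turn '[0, 0, 0, 0, 0, 0, 0, 0]'

```text
time_s: 22.85
ee_pos: [519.1, -307.4, 235.1]
orientation: [2.57, 1.806, 0.0]
contact_force: [0.7, 1.0, 5.4]
grip_width: -0.4
gripper_force: 2.6
```

```bash
python3 f.py
```

```text
23.0 [0.33 0.9  4.98] [0.35 0.27 0.35] [ 519.12 -307.42  235.14]
```

Call:
apply_moves --gripper '[255, 255, 255, 255, 255, 255, 255, 255]' --pt "0 0 0" --pt "0 0 0" --pt "0 0 0" --pt "0 0 0" --pt "0 0 0" --pt "0 0 0" --pt "0 0 0" --pt "0 0 0" --turn '[0, 0, 0, 0, 0, 0, 0, 0]'

```text
time_s: 23.72
ee_pos: [519.1, -307.4, 235.1]
orientation: [2.57, 1.806, 0.0]
contact_force: [0.8, 1.8, 4.9]
grip_width: -0.0
gripper_force: 2.6
```

Call:
apply_moves --gripper '[255, 255, 255, 255, 255, 255, 255, 255]' --pt "-0.0001 -0.0003 -0.001" --pt "-0.0003 -0.0007 -0.002" --pt "-0.0004 -0.001 -0.003" --pt "-0.0004 -0.0011 -0.0034" --pt "-0.0004 -0.0011 -0.0034" --pt "-0.0004 -0.0011 -0.0034" --pt "-0.0004 -0.0011 -0.0034" --pt "-0.0004 -0.0011 -0.0034" --turn '[0, 0, 0, 0, 0, 0, 0, 0]'

```text
time_s: 24.38
ee_pos: [519.0, -308.3, 232.8]
orientation: [2.57, 1.806, 0.002]
contact_force: [-0.4, 2.4, 8.3]
grip_width: -0.1
gripper_force: 4.1
```

```bash
python3 f.py
```

```text
24.5333 [-0.28  2.84  7.92] [0.61 0.48 0.38] [ 518.92 -308.27  232.82]
```

Call:
apply_moves --gripper '[255, 255, 255, 255, 255, 255, 255, 255]' --pt "-0.0001 -0.0003 -0.001" --pt "-0.0002 -0.0005 -0.0015" --pt "-0.0002 -0.0005 -0.0015" --pt "-0.0002 -0.0005 -0.0015" --pt "-0.0002 -0.0005 -0.0015" --pt "-0.0002 -0.0005 -0.0015" --pt "-0.0002 -0.0005 -0.0015" --pt "-0.0002 -0.0005 -0.0015" --turn '[0, 0, 0, 0, 0, 0, 0, 0]'

```text
time_s: 25.25
ee_pos: [518.9, -308.6, 232.0]
orientation: [2.57, 1.806, 0.002]
contact_force: [-0.6, 4.7, 9.9]
grip_width: -0.1
gripper_force: 5.1
```

```bash
python3 f.py
```

```text
25.4 [-0.44  3.84 10.1 ] [0.26 0.53 0.2 ] [ 518.86 -308.6   231.98]
```

Call:
apply_moves --gripper '[255, 255, 255, 255, 255, 255, 255, 255]' --pt "-0.0001 -0.0003 -0.001" --pt "-0.0001 -0.0003 -0.001" --pt "-0.0001 -0.0003 -0.001" --pt "-0.0001 -0.0003 -0.001" --pt "-0.0001 -0.0003 -0.001" --pt "-0.0001 -0.0003 -0.001" --pt "-0.0001 -0.0003 -0.001" --pt "-0.0001 -0.0003 -0.001" --turn '[0, 0, 0, 0, 0, 0, 0, 0]'

```text
time_s: 26.12
ee_pos: [518.9, -308.7, 231.8]
orientation: [2.57, 1.807, 0.003]
contact_force: [-0.9, 4.9, 12.2]
grip_width: 0.1
gripper_force: 6.3
```

```bash
python3 f.py
```

```text
26.2667 [-1.09  5.08 12.72] [0.35 0.21 0.42] [ 518.89 -308.67  231.82]
```

Fully pressed: the force climbs against a hard stop. I'm releasing it now and measuring the lid.

Call:
apply_moves --gripper '[255, 255, 255, 255, 255, 255, 255, 255]' --pt "0 0.002 0.006" --pt "0 0.003 0.02" --pt "0 0.003 0.05" --pt "0 0.003 0.08" --pt "0.03 0.03 0.1" --pt "0.06 0.06 0.1" --pt "0.09 0.085 0.1" --pt "0.12 0.11 0.1" --turn '[0, 0, 0, 0, 5, 10, 16, 22]'

```text
time_s: 26.98
ee_pos: [638.8, -198.3, 328.9]
orientation: [-2.173, -2.268, 0.002]
contact_force: [0.2, 0.1, 0.4]
grip_width: -0.2
gripper_force: 0.0
```

Run:
```python
from h import *
s=r.read_state(); print(s["time_s"],np.round(s["ee_pos"],1),yaw(s),np.round(s["contact_force"],1))
O=np.array([588.5,-16,0]); c,sn=np.cos(np.radians(2)),np.sin(np.radians(2)); Rc=np.array([[c,-sn,0],[sn,c,0],[0,0,1]])
for n in ("scene","side"):
    p=shot(n); X,uv=cloud(p); Y=(X-O)@Rc
    for nm,cc in (("w2",(0,-37)),("w1",(0,34)),("w3",(0,102))):
        m=(np.hypot(Y[:,0]-cc[0],Y[:,1]-cc[1])<30)&(Y[:,2]>52)&(Y[:,2]<63); print(nm,Y[m].mean(0).round(1),m.sum())
    m=(abs(Y[:,1])<135)&(Y[:,2]>80)&(Y[:,0]>45)&(Y[:,0]<130)
    L=Y[m]
    for z in (90,110,130,150,165,175,185):
        k=abs(L[:,2]-z)<5
        if k.sum()>5: print(z,k.sum(),np.percentile(L[k,0],[5,50,95]).round(1),L[k,1].min().round(),L[k,1].max().round())
    R,uv=red(p); print('red',len(R),R.mean(0).round(1))
```

```text
26.9833 [ 638.8 -198.3  328.9] 2.4451413618146822 [0.2 0.1 0.4]
w2 [ -8.1 -35.7  57.8] 83
w1 [-5.4 37.2 57.5] 93
w3 [1.000e-01 1.035e+02 5.740e+01] 136
90 84 [64.6 65.8 67.9] -133.0 135.0
110 80 [68.3 69.5 71.1] -134.0 133.0
130 85 [72.3 73.5 75.5] -133.0 133.0
150 6 [77.1 80.8 82.5] -135.0 134.0
165 94 [83.9 84.6 85.8] -132.0 134.0
175 330 [76.  81.9 86.6] -134.0 135.0
185 38 [80.7 85.3 87.3] -17.0 22.0
red 11 [ 519.8 -305.   226.2]
w2 [ -2.9 -41.2  56.4] 107
w1 [-2.2 30.3 56.9] 94
w3 [-1.1 97.5 56.4] 87
90 198 [59.4 66.4 70.5] -132.0 135.0
110 199 [66.6 70.4 73.9] -134.0 132.0
130 182 [70.2 74.3 77.4] -135.0 133.0
150 156 [74.9 77.8 80.9] -133.0 134.0
165 201 [73.2 76.5 80.4] -135.0 135.0
175 290 [74.8 80.8 89. ] -134.0 134.0
185 46 [79.1 83.7 88.7] -22.0 19.0
red 21 [ 515.8 -309.5  227.6]
```

Call:
apply_moves --gripper '[255, 255, 255, 255, 255, 255, 255, 255]' --pt "0.012 0.037 0" --pt "0.024 0.074 0" --pt "0.036 0.111 0" --pt "0.048 0.148 0" --pt "0.06 0.185 0" --pt "0.07 0.221 0" --pt "0.07 0.221 -0.03" --pt "0.07 0.221 -0.07" --turn '[0, 0, 0, 0, 0, 0, 0, 0]'

```text
time_s: 27.75
ee_pos: [710.4, 23.3, 263.1]
orientation: [2.17, 2.261, 0.007]
contact_force: [1.0, -0.1, -0.7]
grip_width: 0.2
gripper_force: 0.0
```

Call:
apply_moves --gripper '[255, 255, 255, 255, 255, 255, 255, 255]' --pt "0 0 -0.02" --pt "0 0 -0.04" --pt "0 0 -0.06" --pt "0 0 -0.08" --pt "0 0 -0.093" --pt "0 0 -0.093" --pt "0 0 -0.093" --pt "0 0 -0.093" --turn '[0, 0, 0, 0, 0, 0, 0, 0]'

```text
time_s: 28.42
ee_pos: [708.9, 21.3, 167.3]
orientation: [2.178, 2.262, 0.001]
contact_force: [-0.4, -0.7, 0.2]
grip_width: -0.0
gripper_force: 0.0
```

Run:
```python
from h import *
s=r.read_state(); print(s["time_s"],np.round(s["ee_pos"],1),yaw(s),np.round(s["contact_force"],1))
p=shot("side"); u,v=project(p,s["ee_pos"])[0].astype(int); save(p,"lid1.png",(u-70,v-50,u+70,v+70),4)
```

```text
28.4167 [708.9  21.3 167.3] 2.1849642027669187 [-0.4 -0.7  0.2]
```

View pics/lid1.png

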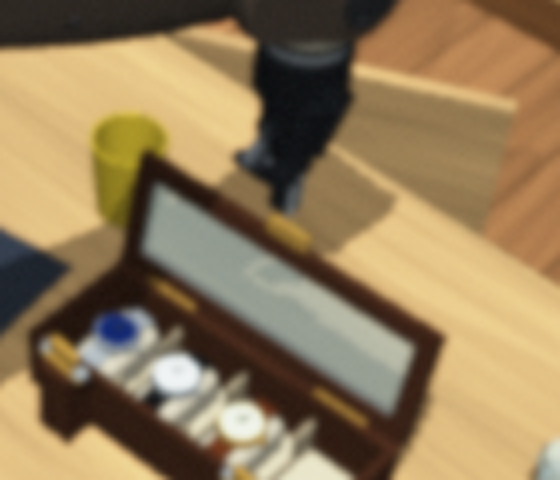

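The closed fingers stand behind the lid, at about (290,200), just left of the tab. Now I'm pushing it over slowly.

Call:
apply_moves --gripper '[255, 255, 255, 255, 255, 255, 255, 255]' --pt "-0.008 0 0" --pt "-0.015 0 0" --pt "-0.021 0 0" --pt "-0.027 0 0.001" --pt "-0.033 0 0.002" --pt "-0.041 0 0.003" --pt "-0.049 0 0.003" --pt "-0.057 0 0.003" --turn '[0, 0, 0, 0, 0, 0, 0, 0]'

```text
time_s: 29.13
ee_pos: [650.7, 21.6, 169.6]
orientation: [2.178, 2.263, 0.001]
contact_force: [2.4, -0.3, 1.7]
grip_width: 0.2
gripper_force: 1.4
```

```bash
cat > lid.py <<'E'
from h import *
s=r.read_state(); print(s["time_s"],np.round(s["ee_pos"],1),np.round(s["contact_force"],1))
O=np.array([588.5,-16,0]); c,sn=np.cos(np.radians(2)),np.sin(np.radians(2)); Rc=np.array([[c,-sn,0],[sn,c,0],[0,0,1]])
p=shot("side"); X,uv=cloud(p); Y=(X-O)@Rc
m=(Y[:,1]<-40)&(Y[:,1]>-135)&(Y[:,2]>83)&(Y[:,0]>-60)&(Y[:,0]<130); L=Y[m]
if len(L)>30:
    a=np.degrees(np.arctan2(L[:,2]-66,56-L[:,0])); rr=np.hypot(L[:,2]-66,L[:,0]-56); k=rr>40; print('lid deg approx (outer +6)',np.percentile(a[k],[10,50,90]).round(),k.sum())
else: print('few',len(L))
E
python3 lid.py
```

```text
29.1333 [650.7  21.6 169.6] [ 2.4 -0.3  1.7]
lid deg approx (outer +6) [82. 85. 88.] 393
```

Call:
apply_moves --gripper '[255, 255, 255, 255, 255, 255, 255, 255]' --pt "-0.009 0 0" --pt "-0.017 0 -0.0015" --pt "-0.025 0 -0.004" --pt "-0.033 0 -0.0065" --pt "-0.0405 0 -0.0105" --pt "-0.0475 0 -0.0145" --pt "-0.055 0 -0.019" --pt "-0.061 0 -0.025" --turn '[0, 0, 0, 0, 0, 0, 0, 0]'

```text
time_s: 29.85
ee_pos: [589.3, 21.8, 143.6]
orientation: [-2.178, -2.263, 0.0]
contact_force: [0.3, 0.0, 2.6]
grip_width: 0.1
gripper_force: 1.1
```

```bash
python3 lid.py
```

```text
29.85 [589.3  21.8 143.6] [0.3 0.  2.6]
lid deg approx (outer +6) [44. 48. 52.] 220
```

Call:
apply_moves --gripper '[255, 255, 255, 255, 255, 255, 255, 255]' --pt "-0.006 0 -0.006" --pt "-0.0115 0 -0.012" --pt "-0.016 0 -0.019" --pt "-0.02 0 -0.026" --pt "-0.024 0 -0.034" --pt "-0.027 0 -0.042" --pt "-0.029 0 -0.05" --pt "-0.03 0 -0.055" --turn '[0, 0, 0, 0, 0, 0, 0, 0]'

```text
time_s: 30.57
ee_pos: [559.3, 21.7, 87.2]
orientation: [-2.177, -2.263, 0.002]
contact_force: [-1.0, -0.1, 0.8]
grip_width: -0.3
gripper_force: 0.6
```

Call:
apply_moves --gripper '[255, 255, 255, 255, 255, 255, 255, 255]' --pt "0 0 -0.002" --pt "0 0 -0.003" --pt "0 0 -0.004" --pt "0 0 -0.005" --pt "0 0 -0.005" --pt "0 0 -0.005" --pt "0 0 -0.005" --pt "0 0 -0.005" --turn '[0, 0, 0, 0, 0, 0, 0, 0]'

```text
time_s: 31.23
ee_pos: [559.3, 21.8, 86.0]
orientation: [-2.175, -2.262, 0.005]
contact_force: [-9.8, -0.2, 15.2]
grip_width: -0.0
gripper_force: 7.4
```

```bash
python3 f.py
```

```text
31.3833 [-9.27 -0.34 14.98] [0.35 0.33 0.41] [559.27  21.79  85.96]
```

Call:
apply_moves --gripper '[255, 255, 255, 150, 150, 150, 150, 150]' --pt "0 0 0.02" --pt "0 0 0.05" --pt "-0.02 0.025 0.05" --pt "-0.035 0.042 0.05" --pt "-0.045 0.055 0.05" --pt "-0.045 0.055 0.05" --pt "-0.045 0.055 0.05" --pt "-0.045 0.055 0.05" --turn '[0, 0, -2, -4, -5, -5, -5, -5]' --force 25

```text
time_s: 32.1
ee_pos: [515.8, 76.5, 133.9]
orientation: [2.274, 2.167, 0.001]
contact_force: [0.5, 0.6, 0.2]
grip_width: 35.1
gripper_force: 0.0
```

Run:
```python
from h import *
s=r.read_state(); print(s["time_s"],np.round(s["ee_pos"],1),yaw(s),s["grip_width"])
p=shot("side"); X,uv=cloud(p)
m=(X[:,2]>70)&(X[:,2]<90)&(X[:,0]>535)&(X[:,0]<650)&(abs(X[:,1]+16)<140); print('lid top z',np.percentile(X[m,2],[5,50,95]),m.sum())
for x in (540,570,600,630): k=m&(abs(X[:,0]-x)<8); print(x,np.median(X[k,2]).round(1),k.sum())
p=shot("wrist"); save(p,"w10.png",s=1.2)
X,uv=cloud(p); k=(abs(X[:,0]-518)<30)&(X[:,2]>84)&(X[:,2]<102)
for c in (76.5,-113): t=X[k&(abs(X[:,1]-c)<35)]; print(c,len(t), [np.round(v,1) for v in cv2.minAreaRect(t[:,:2].astype(np.float32))] if len(t)>20 else '')
```

```text
32.1 [515.8  76.5 133.9] -2.775579394025729 35.12120781181286
lid top z [70.88247441 74.58230898 80.01543827] 2109
540 77.4 250
570 73.3 294
600 73.6 296
630 76.5 363
76.5 1271 [array([515.,  77.]), array([51.4, 12.5]), np.float64(87.2)]
-113 0
```

View pics/w10.png

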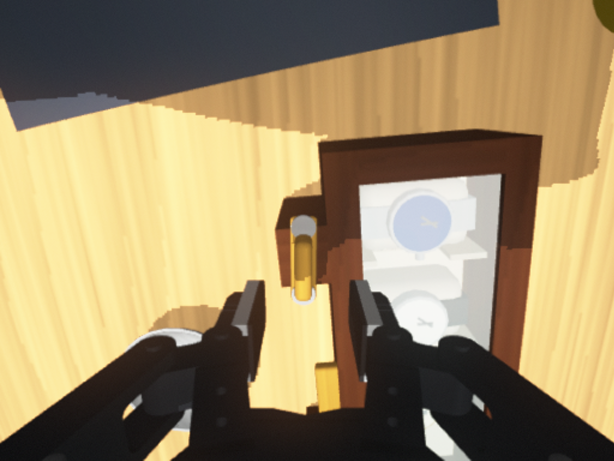

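The lid is shut at 77–78 mm, and the left fin at (303,258) is centred between the fingers. I'm descending, gripping and turning it.

Call:
apply_moves --gripper '[150, 150, 150, 150, 230, 255, 255, 255]' --pt "0 0 -0.02" --pt "0 0 -0.035" --pt "0 0 -0.04" --pt "0 0 -0.04" --pt "0 0 -0.04" --pt "0 0 -0.04" --pt "0 0 -0.04" --pt "0 0 -0.04" --turn '[0, 0, 0, 0, 0, 0, 0, 0]'

```text
time_s: 32.87
ee_pos: [514.1, 76.5, 94.8]
orientation: [-2.273, -2.165, 0.005]
contact_force: [-5.7, -1.5, 3.0]
grip_width: 8.5
gripper_force: 26.4
```

Call:
apply_moves --gripper '[255, 255, 255, 255, 255, 255, 255, 255]' --pt "0 0 0" --pt "0 0 0" --pt "0 0 0" --pt "0 0 0" --pt "0 0 0" --pt "0 0 0" --pt "0 0 0" --pt "0 0 0" --turn '[-6, -12, -18, -24, -30, -36, -42, -48]'

```text
time_s: 33.53
ee_pos: [514.4, 76.4, 94.8]
orientation: [-2.962, -1.048, 0.005]
contact_force: [-5.4, -0.6, 3.1]
grip_width: 8.5
gripper_force: 26.3
```

Call:
apply_moves --gripper '[255, 255, 255, 255, 255, 255, 255, 255]' --pt "0 0 0" --pt "0 0 0" --pt "0 0 0" --pt "0 0 0" --pt "0 0 0" --pt "0 0 0" --pt "0 0 0" --pt "0 0 0" --turn '[-6, -12, -18, -24, -30, -36, -38, -38]'

```text
time_s: 34.2
ee_pos: [514.4, 76.2, 94.8]
orientation: [3.14, 0.036, -0.004]
contact_force: [-5.2, -1.8, 3.8]
grip_width: 8.0
gripper_force: 26.9
```

Call:
apply_moves --gripper '[150, 150, 150, 150, 150, 150, 150, 150]' --pt "0 0 0" --pt "0 0 0" --pt "0 0 0" --pt "0 0 0.025" --pt "0 0 0.05" --pt "0.001 -0.03 0.05" --pt "0.002 -0.06 0.05" --pt "0.003 -0.09 0.05" --turn '[0, 0, 0, 0, 5, 12, 19, 26]'

```text
time_s: 34.87
ee_pos: [519.2, -14.0, 145.2]
orientation: [3.049, 0.751, 0.005]
contact_force: [0.6, -0.6, -1.3]
grip_width: 35.2
gripper_force: 0.0
```

Call:
apply_moves --gripper '[150, 150, 150, 150, 150, 150, 150, 150]' --pt "0.001 -0.03 0" --pt "0.002 -0.06 0" --pt "0.0035 -0.09 0" --pt "0.0035 -0.1 0" --pt "0.0035 -0.1 0" --pt "0.0035 -0.1 0" --pt "0.0035 -0.1 0" --pt "0.0035 -0.1 0" --turn '[7, 14, 21, 28, 35, 42, 49, 51]'

```text
time_s: 35.53
ee_pos: [522.2, -113.7, 144.2]
orientation: [2.433, 1.986, 0.001]
contact_force: [0.4, -0.7, 0.6]
grip_width: 35.2
gripper_force: 0.0
```

Run:
```python
from h import *
s=r.read_state(); print(s["time_s"],np.round(s["ee_pos"],1),yaw(s),s["grip_width"])
for n in ("wrist","side"):
    p=shot(n); X,uv=cloud(p); k=(abs(X[:,0]-518)<30)&(X[:,2]>83)&(X[:,2]<102)
    for c in (76.5,-113): t=X[k&(abs(X[:,1]-c)<32)]; print(n,c,len(t), [np.round(v,1) for v in cv2.minAreaRect(t[:,:2].astype(np.float32))] if len(t)>20 else '')
```

```text
35.5333 [ 522.2 -113.7  144.2] -11.553400869465133 35.16256455262905
wrist 76.5 0 
wrist -113 1310 [array([ 522.2, -113.1]), array([51.3, 13.7]), np.float64(79.3)]
side 76.5 56 [array([513.2,  72.4]), array([21.7, 41.5]), np.float64(72.2)]
side -113 62 [array([ 519.8, -114.2]), array([48.7, 13.4]), np.float64(85.3)]
```

Call:
apply_moves --gripper '[150, 150, 150, 150, 230, 255, 255, 255]' --pt "0 0 -0.025" --pt "0 0 -0.045" --pt "0 0 -0.05" --pt "0 0 -0.05" --pt "0 0 -0.05" --pt "0 0 -0.05" --pt "0 0 -0.05" --pt "0 0 -0.05" --turn '[0, 0, 0, 0, 0, 0, 0, 0]'

```text
time_s: 36.3
ee_pos: [521.2, -113.2, 95.3]
orientation: [-2.436, -1.981, 0.002]
contact_force: [-5.5, 0.5, 4.2]
grip_width: 8.2
gripper_force: 26.4
```

Call:
apply_moves --gripper '[255, 255, 255, 255, 255, 255, 255, 255]' --pt "0 0 0" --pt "0 0 0" --pt "0 0 0" --pt "0 0 0" --pt "0 0 0" --pt "0 0 0" --pt "0 0 0" --pt "0 0 0" --turn '[-6, -12, -18, -24, -30, -36, -42, -48]'

```text
time_s: 36.97
ee_pos: [521.6, -113.5, 95.3]
orientation: [3.035, 0.811, -0.002]
contact_force: [-4.4, 0.3, 3.4]
grip_width: 8.3
gripper_force: 26.3
```

Call:
apply_moves --gripper '[255, 255, 255, 255, 255, 255, 255, 255]' --pt "0 0 0" --pt "0 0 0" --pt "0 0 0" --pt "0 0 0" --pt "0 0 0" --pt "0 0 0" --pt "0 0 0" --pt "0 0 0" --turn '[-6, -12, -18, -24, -29, -29, -29, -29]'

```text
time_s: 37.63
ee_pos: [521.7, -113.7, 95.3]
orientation: [3.14, 0.039, -0.001]
contact_force: [-6.3, -0.5, 7.0]
grip_width: 8.3
gripper_force: 26.8
```

Both are turned. Now I'm releasing, backing off and checking.

Call:
apply_moves --gripper '[130, 130, 130, 130, 130, 130, 130, 130]' --pt "0 0 0" --pt "0 0 0" --pt "0 0 0" --pt "0 0 0.03" --pt "0 0 0.07" --pt "0 0.03 0.11" --pt "0.005 0.065 0.15" --pt "0.01 0.095 0.18" --turn '[0, 0, 0, 0, 0, 0, 0, 0]'

```text
time_s: 38.3
ee_pos: [529.9, -32.3, 261.1]
orientation: [3.141, 0.031, 0.004]
contact_force: [1.4, 0.5, -0.5]
grip_width: 41.5
gripper_force: 0.0
```

Call:
apply_moves --gripper '[130, 130, 130, 130, 130, 130, 130, 130]' --pt "0.02 0 0.02" --pt "0.02 0 0.04" --pt "0.02 0 0.06" --pt "0.02 0 0.06" --pt "0.02 0 0.06" --pt "0.02 0 0.06" --pt "0.02 0 0.06" --pt "0.02 0 0.06" --turn '[-3, -3, -3, -3, -3, -3, -3, -3]'

```text
time_s: 38.97
ee_pos: [548.8, -32.7, 316.7]
orientation: [-3.14, 0.05, 0.005]
contact_force: [0.4, -0.7, -0.3]
grip_width: 41.9
gripper_force: 0.0
```

Run:
```python
from h import *
s=r.read_state(); print(s["time_s"],np.round(s["ee_pos"],1),yaw(s),np.round(s["contact_force"],1))
for n in ("wrist","side","scene"):
    p=shot(n); X,uv=cloud(p)
    for c in ((515.3,76.5),(522,-113)):
        k=(np.hypot(X[:,0]-c[0],X[:,1]-c[1])<30)&(X[:,2]>81.5)&(X[:,2]<103); t=X[k]; print(n,len(t),[np.round(v,1) for v in cv2.minAreaRect(t[:,:2].astype(np.float32))] if len(t)>20 else '')
    if n=="wrist": save(p,"w11.png",s=1.2)
    k=(X[:,2]>60)&(X[:,2]<82)&(abs(X[:,1]+16)<120)&(abs(X[:,0]-543)<8); print('lid front z',np.median(X[k,2]).round(1),k.sum())
    if n!="wrist": print('red',red(p)[0].mean(0).round(1))
for q in ["keydish","dicecup","stopper","phonestand"]:
    f=models.search_frame(p,q); print(q,np.round(f[0]["centre"]) if f else None)
```

```text
38.9667 [548.8 -32.7 316.7] -91.81212605632678 [ 0.4 -0.7 -0.3]
wrist 475 [array([516.3,  76.2]), array([50.5, 13. ]), np.float64(2.6)]
wrist 455 [array([ 522.8, -113.2]), array([50.3, 13.8]), np.float64(1.5)]
lid front z 78.2 2395
side 62 [array([517.2,  72.7]), array([12.4, 52.3]), np.float64(89.8)]
side 75 [array([ 523.3, -113.4]), array([51.3, 25.2]), np.float64(5.5)]
lid front z 76.9 274
red [ 515.6 -309.8  228.4]
scene 106 [array([513.7,  76.9]), array([22.8, 49. ]), np.float64(80.0)]
scene 92 [array([ 523.9, -109.5]), array([32.3, 52.1]), np.float64(74.5)]
lid front z 78.3 335
red [ 520.2 -304.1  226.6]
keydish [403. -60.  14.]
dicecup [733. 224.  62.]
stopper [ 740. -249.   50.]
phonestand [ 271. -240.   25.]
```

View pics/w11.png

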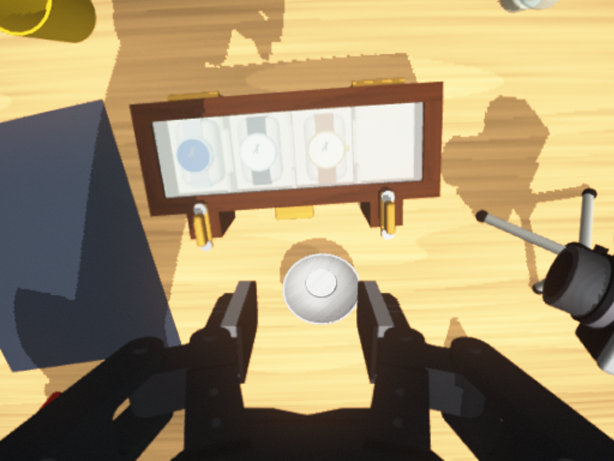

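The lid is shut, the three watches show through the glass, and both turnbuttons at (202,222) and (388,213) lie across it (2.6° and 1.5°, against the case's 2°). The button is up and the other objects haven't moved, so I'm handing it in.

```bash
python3 -c "
from h import *
print(r.job_done())"
```

```text
the job is handed in; nothing more can be done
None
```

The job is handed in (no verdict came back): the three watches present (watch4 was absent) are cased dial up, the shutter was held halfway then fully pressed, the lid is shut with both turnbuttons across, and the dish, cup, stopper and phone stand are undisturbed.

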